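# Light a turning specimen for a video clip

### The arm

A 7-joint arm with a two-finger parallel gripper is mounted at the origin on the work surface. World frame = base frame: x ahead of the robot, y to its left, z up, the work surface at z = 0. Lengths are in m, angles in rad, forces in N, time in s.
With the tool pointing down it reaches from about 0.425 to 0.875 m from the base axis. Payload 8.4 kg.
Tool frame: the origin (TCP) lies on the centre line of the jaws, within the pads' length; the fingertips stand 8 mm ahead of it and the grasp point (between the pads) lies 11 mm behind it (manip.finger_overhang is the distance from the TCP to the fingertips, in m); z points along the fingers, y is the line along which they close (so a half turn about z gives the same grasp; the last joint's range is limited). The gripper opens to 87 mm and grips with 3 to 60 N. Pads are 19 mm wide; open, the fingers measure 117 mm over their backs; the gripper's body (75 mm by 190 mm) begins 51 mm behind the grasp point.
Start: joints at [1.109, 0.333, 0.04, 1.465, -0.013, 1.343, -0.059], TCP at [0.231, -0.608, 0.231] pointing down, gripper open.
Joint ranges: [-2.58, 2.58], [-0.38, 2.09], [-1.3, 1.39], [0.25, 2.4], [-1.5, 4.64], [0.08, 2.09], [-2.65, 2.65]. Speed limits (rad/s): [2.22, 2.22, 2.79, 2.79, 3.14, 3.14, 3.14].

### API

Orientations are given as a rotation vector (axis times angle).
In Python, from cell import manip gives the robot as it stands.
- The arm moves only by the shell command python3 -m crank 'ROWS'. ROWS is JSON, a list of rows, each an object with "translation": the shift along the tool's x, y, z as a fraction of full scale, a list of three; "turn": the turn, a rotation vector about the tool's x, y, z as a fraction of full scale, a list of three; "hand": the opening, from 0 (shut) to 1 (fully open). In form: [{"translation": [tx, ty, tz], "turn": [wx, wy, wz], "hand": hand}, ...]. A call has 1 to 8 rows; each row is the pose to reach, as a shift and turn from the pose commanded when the call began, along the tool's axes at that moment, turning the shorter way round; what a row does not reach only later rows make up. Full scale, the value 1, is 0.3 m for a shift and pi rad for a turn. A row lasts 1/8 s, in which the tool goes at most 62.5 mm and 10.7 degrees, less where a joint would pass 70% of its speed; a pose out of reach is approached as far as the arm can. A call with a number of a shift or a turn outside -1 to 1 is refused whole. A call with a gripper value outside its range is refused whole. The fingers move at their own pace and stop on an object; the grip force is fixed at half the most. Time passes only in rows, so rows that repeat a pose let the fingers close. It gives the time, the measured TCP pose, the force, the opening and the grip force at its end, in the units of the state.
- manip.state(): the state, without advancing time (a new reading comes with each control period).
- manip.capture(name): name is "scene" or "top" or "wrist"; returns a dict with "image" (420x560x3 uint8, red, green, blue), "depth" (420x560 float32, m along the optical axis (not along the pixel's ray), 0 where there is no reading), "intrinsics" (3x3 intrinsics, pixels), "cam_to_world" (4x4, takes a point from camera to world coordinates). Camera axes: x right, y down, z forward; pixel columns grow to the right and rows downward; lengths in m; the calibration is good to about 2 mm. The wrist camera is an equidistant fisheye: a pixel r from the principal point sees the ray r / f radians off the axis. A picture is of the moment at which its call begins.
- manip.close_job(): hands the job in; it is judged then, once.
The state is a dict: "time": time; "joints": joint angles; "dq": joint speeds; "effort": joint torques, N m; "position": TCP position; "ee_rot": TCP orientation; "contact_force": force on the tool from outside, world axes, zero at the start; "moment": the same for the moment, N m; "grip_width": finger opening in m; "grip_force": force on a finger pad.
Only numpy, scipy, OpenCV 4.12 (cv2) and the standard library are available. Lean on these libraries where they do the work, as an engineer would, in place of code of your own. Each camera call takes 0.05 s, during which the arm holds its last target. There are 200 camera calls.

### The job

Film clip of the beetle: pick up the hand lamp, nudge the turntable (its wooden peg is there for that) so that it coasts round by itself at about ten turns a minute (either way), then move along with the beetle, keeping the upright lamp centred over it (within 2 cm) and a few centimetres above it for at least five seconds without touching the turntable. Never touch the beetle or its block, keep the lamp upright throughout, and at the end set the lamp gently back upright in the middle of its black pad and let go. Leave the jar, the cork disc and the glue bottle where they stand; the turntable may still be turning.

Things in the scene. Friction and masses are not known exactly. Their poses are not given: they have to be found in the camera images.
- turntable: Fixed black base of the turntable, a disc 170 mm in diameter; origin on the table surface, on the vertical turning axis. It differs in position and yaw from start to start. On it turns the wooden platter, a disc 260 mm in diameter and 14 mm thick whose top face is 30 mm above the table.
- platter (a joint): Platter angle about the vertical axis, rad, positive counter-clockwise from above, no stops, counts over full turns. At 0 the beetle is on the base's +x side. Inertia about 0.0053 kg m2 nominal (x 0.7 to 1.4); low friction: speed halves in about 6 to 15 s of coasting. Needed: 0.4 rad/s or more throughout the clip (ten turns a minute is 1.05 rad/s), never above 2.5.
- specimen_top (a point): Top of the dark beetle, 80 mm from the turning axis, 68 mm above the table. The beetle (about 30 x 36 mm with its legs) is fixed on a square cork block 44 x 44 x 28 mm that is fixed on the platter. Axes turn with the platter: x radially outward, z up.
- specimen: The square cork block 44 x 44 x 28 mm with the beetle on it, fixed on the platter; origin: centre of the block's underside, 80 mm from the turning axis, 30 mm above the table.
- knob_top (a point): Centre of the top of the upright wooden peg fixed on the platter, 20 mm in diameter, 45 mm tall, its top 75 mm above the table. It stands 100 mm from the axis, straight across the axis from the beetle, and serves to push the platter round.
- lamp: Loose hand lamp, white, 0.18 kg nominal: a round head 54 mm in diameter and 30 mm high, whose flat underside is the light face, and on top of it an upright round grip 26 mm in diameter from 30 to 120 mm above the face. Origin: centre of the light face (underside); z up along the grip. It starts standing upright on its pad.
- pad: Fixed round black rubber pad on the table, 110 mm in diameter and 6 mm thick, on which the lamp stands; origin at the centre of its underside, on the table. It and the turntable may be on either side. Setting the lamp down must not press on the pad with over 40 N.
- glue: Loose glue bottle, 44 mm in diameter, 110 mm tall, beyond the others between turntable and pad, bystander. Origin: centre of its underside.
- jar: Loose small glass jar, 38 mm in diameter, 55 mm tall, standing between turntable and pad, bystander. Origin: centre of its underside.
- cork_disc: Loose cork disc 44 mm in diameter, 22 mm tall, between turntable and pad, bystander. Origin: centre of its underside.
Not all that is in view belongs to the job. What is shaped like the lamp but green is not meant.

How it is judged:
By the outcome, as a careful person would: the job done as asked, in the order asked, and still so for the second after the job is handed in, with the robot touching nothing.
It also fails if it takes over 64 s, if anything falls off the work surface, if the arm or the gripper's body presses on something with over 40 N, if the wrist force passes 120 N, or if a joint passes its speed limit or range.

## Working session

There is one attempt and no reset: what is moved stays moved. The work goes in short steps, Python scripts to look and compute and a shell command to move; the robot and the scene stay as the last step left them, time stands still between calls to the robot, and variables do not carry over. Pictures are saved under pics/ and viewed, at most 10 in all, crops included, and the job is handed in when it is done.

```bash
ls; mkdir -p pics; python3 - <<'E'
from cell import manip
import cv2,numpy as np
s=manip.state();print({k:np.round(v,3).tolist() for k,v in s.items()}, manip.finger_overhang)
ims=[]
for n in("scene","top"):
    c=manip.capture(n);np.savez(f"{n}0.npz",**c);cv2.imwrite(f"pics/{n}0.png",c["image"][:,:,::-1]);print(n,c["intrinsics"].tolist(),np.round(c["cam_to_world"],3).tolist())
E
```

```text
pics
{'time': 0.0, 'joints': [1.109, 0.334, 0.04, 1.466, -0.013, 1.343, -0.058], 'dq': [0.001, -0.0, -0.002, 0.001, -0.0, 0.001, 0.001], 'effort': [-0.0, -65.636, 1.335, -40.379, -0.06, 0.045, 0.0], 'position': [0.23, -0.607, 0.23], 'ee_rot': [-3.089, -0.566, 0.001], 'contact_force': [-0.271, -0.323, -0.543], 'moment': [-0.011, 0.025, -0.003], 'grip_force': 0.0, 'grip_width': 0.087} 0.008
scene [[429.2723915298946, 0.0, 276.3115259717427], [0.0, 429.2723915298946, 213.1277126491448], [0.0, 0.0, 1.0]] [[-0.444, 0.547, -0.71, 1.28], [0.896, 0.254, -0.364, 0.348], [-0.019, -0.797, -0.603, 0.671], [0.0, 0.0, 0.0, 1.0]]
top [[397.8757368775217, 0.0, 281.0723910981651], [0.0, 397.8757368775217, 209.42722390747974], [0.0, 0.0, 1.0]] [[-0.024, -0.981, 0.193, 0.416], [-0.999, 0.029, 0.021, -0.018], [-0.026, -0.192, -0.981, 1.011], [0.0, 0.0, 0.0, 1.0]]
```

View pics/top0.png

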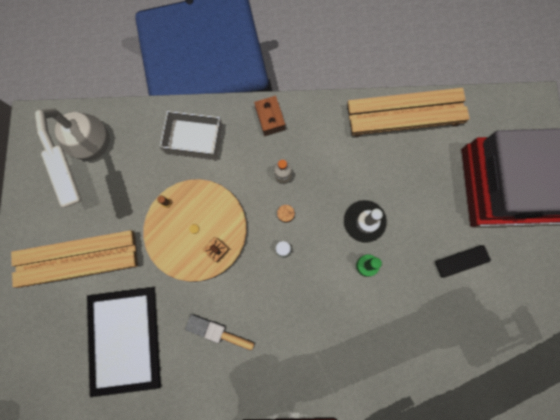

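View pics/scene0.png

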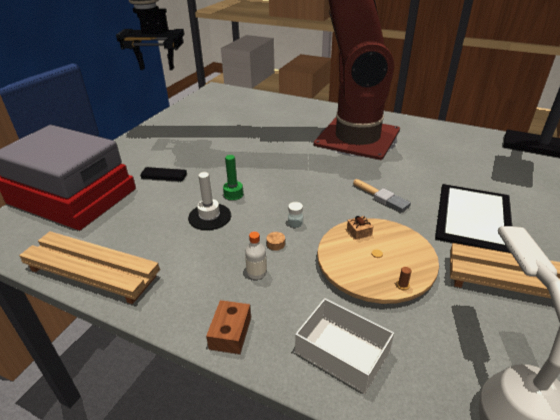

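The top view shows the platter centred at (195,229), with the peg at (163,201) and the beetle at (217,248). The jar is at (283,248), the cork disc at (286,213) and the glue at (283,172). Two things are lamp-shaped: a white one on the black pad at (370,220) and a green one at (369,265). The white one on the pad fits the description. I'll measure now and make one enlarged crop to confirm.

```bash
cat > h.py <<'E'
import numpy as np,cv2
from scipy.spatial.transform import Rotation as R
def rays(c,uv):
    uv=np.atleast_2d(uv).astype(float);K=c["intrinsics"];T=c["cam_to_world"]
    d=np.c_[(uv[:,0]-K[0,2])/K[0,0],(uv[:,1]-K[1,2])/K[1,1],np.ones(len(uv))]
    return T[:3,3],d@T[:3,:3].T
def plane(c,uv,z):
    o,d=rays(c,uv);return o+d*((z-o[2])/d[:,2])[:,None]
def cloud(c):
    h,w=c["depth"].shape;v,u=np.mgrid[:h,:w]
    o,d=rays(c,np.c_[u.ravel(),v.ravel()]);return (o+d*c["depth"].reshape(-1,1)).reshape(h,w,3)
def circ(p):  # algebraic circle fit
    A=np.c_[2*p[:,:2],np.ones(len(p))];s=np.linalg.lstsq(A,(p[:,:2]**2).sum(1),rcond=None)[0]
    return s[:2],np.sqrt(s[2]+s[0]**2+s[1]**2)
def blob(m,seed=None):
    n,l,st,ce=cv2.connectedComponentsWithStats(m.astype(np.uint8))
    i=1+np.argmax(st[1:,4]);return l==i
def edge(m): return max(cv2.findContours(m.astype(np.uint8),cv2.RETR_EXTERNAL,cv2.CHAIN_APPROX_NONE)[0],key=len)[:,0]
E
python3 - <<'E'
from h import *
for n in("top","scene"):
    c=dict(np.load(n+"0.npz"));im=c["image"];P=cloud(c);hsv=cv2.cvtColor(im,cv2.COLOR_RGB2HSV)
    H,S,V=[hsv[...,i].astype(int) for i in range(3)]
    wood=(H>8)&(H<28)&(S>90)&(V>110)
    m=wood&(abs(P[...,2]-.03)<.012)
    m[:, :]&=(abs(P[...,0]-.45)<.3)
    b=blob(cv2.morphologyEx(m.astype(np.uint8),cv2.MORPH_CLOSE,np.ones((5,5)))>0);e=edge(b)
    cc,r=circ(plane(c,e,.03));print(n,"platter",cc,r)
    Q=P.reshape(-1,3);dist=np.hypot(*(P[...,:2]-cc).transpose(2,0,1))
    for nm,lo,hi,zt in(("peg",.066,.08,.075),("beetle",.056,.066,.068),("block",.05,.075,.058)):
        k=(dist<.125)&(P[...,2]>lo)&(P[...,2]<hi)
        if nm=="peg":k=k
        n2,l,st,ce=cv2.connectedComponentsWithStats(k.astype(np.uint8))
        for i in range(1,n2):
            if st[i,4]>3: q=np.median(P[l==i],0);print(nm,st[i,4],ce[i].round(1),q.round(4),"r",np.hypot(*(q[:2]-cc)).round(3),"ang",np.arctan2(*(q[:2]-cc)[::-1]).round(3))
    # things above table elsewhere
    k=(P[...,2]>.012)&(P[...,2]<.16)&(P[...,0]>.3)&(P[...,0]<.8)&(abs(P[...,1])<.5)&(dist>.15)
    n2,l,st,ce=cv2.connectedComponentsWithStats(k.astype(np.uint8))
    for i in range(1,n2):
        if st[i,4]>30:
            q=P[l==i];z=q[:,2].max();t=q[q[:,2]>z-.008];print("obj",ce[i].round(),st[i,4],"zmax",z.round(3),"top ctr",((t.max(0)+t.min(0))/2).round(3),"ext",np.ptp(t,0).round(3))
    blk=(V<45)&(abs(P[...,2]-.006)<.006)&(P[...,1]<-.05)&(P[...,1]>-.35)
    n2,l,st,ce=cv2.connectedComponentsWithStats(blk.astype(np.uint8))
    for i in range(1,n2):
        if st[i,4]>250:
            e=edge(l==i);e=cv2.convexHull(e)[:,0];p=plane(c,e,.006);print("black",ce[i],st[i,4],circ(p))
c=dict(np.load("top0.npz"))
cv2.imwrite("pics/crop0.png",cv2.resize(c["image"][180:290,260:420,::-1],None,fx=5,fy=5,interpolation=2))
E
```

```text
top platter [0.56416166 0.21960339] 0.12608960629082258
peg 57 [161.6 199.1] [0.6347 0.292  0.0739] r 0.101 ang 0.798
peg 48 [215.1 249.1] [0.51   0.1623 0.0675] r 0.079 ang -2.328
beetle 12 [165.1 201.8] [0.6295 0.2866 0.0594] r 0.094 ang 0.798
beetle 255 [215.4 249.1] [0.5106 0.1627 0.0585] r 0.078 ang -2.326
block 61 [162.8 200. ] [0.6327 0.2904 0.0719] r 0.099 ang 0.801
block 340 [215.4 249.1] [0.5104 0.1622 0.0587] r 0.079 ang -2.324
obj [487. 179.] 3567 zmax 0.159 top ctr [ 0.66  -0.493  0.155] ext [0.187 0.015 0.008]
obj [ 91. 146.] 461 zmax 0.105 top ctr [0.795 0.496 0.102] ext [0.008 0.008 0.008]
obj [191. 150.] 454 zmax 0.059 top ctr [0.777 0.236 0.056] ext [0.045 0.144 0.008]
obj [283. 171.] 332 zmax 0.113 top ctr [ 0.703 -0.003  0.109] ext [0.019 0.019 0.008]
obj [286. 213.] 236 zmax 0.026 top ctr [ 0.601 -0.009  0.022] ext [0.042 0.041 0.008]
obj [370. 220.] 452 zmax 0.131 top ctr [ 0.573 -0.213  0.127] ext [0.023 0.024 0.008]
obj [108. 253.] 2073 zmax 0.049 top ctr [0.512 0.432 0.045] ext [0.107 0.137 0.008]
obj [283. 249.] 192 zmax 0.061 top ctr [0.509 0.001 0.057] ext
[... 1333 characters left out ...]
0.008]
obj [295. 213.] 292 zmax 0.057 top ctr [0.511 0.006 0.053] ext [0.036 0.034 0.008]
obj [473. 228.] 1280 zmax 0.016 top ctr [0.365 0.407 0.014] ext [0.129 0.159 0.004]
obj [255. 256.] 737 zmax 0.111 top ctr [0.704 0.001 0.107] ext [0.021 0.021 0.008]
obj [275. 239.] 228 zmax 0.025 top ctr [ 0.603 -0.004  0.021] ext [0.044 0.044 0.008]
obj [483. 267.] 2386 zmax 0.047 top ctr [0.513 0.434 0.043] ext [0.104 0.132 0.008]
obj [353. 322.] 1346 zmax 0.057 top ctr [0.777 0.24  0.053] ext [0.044 0.144 0.008]
obj [508. 370.] 103 zmax 0.099 top ctr [0.792 0.493 0.095] ext [0.015 0.013 0.008]
black [209.52075472 219.43584906] 530 (array([ 0.58144457, -0.20292756]), np.float64(0.05346534101277134))
```

View pics/crop0.png

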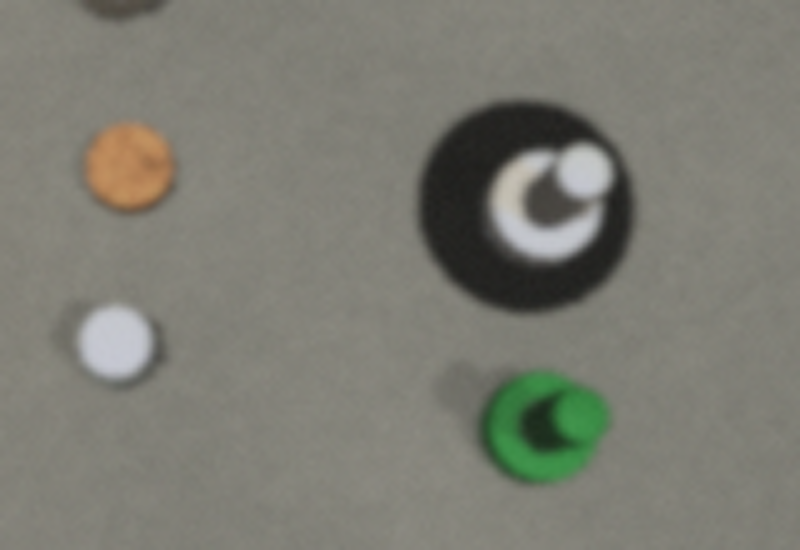

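The crop confirms it: the white lamp stands on the black pad, with its grip top near (376,214), and the green one stands off the pad. First I'll refine the pad centre, then begin the approach and align the tool axes with the world.

```bash
python3 - <<'E'
from h import *
for n in("top","scene"):
    c=dict(np.load(n+"0.npz"));im=c["image"];P=cloud(c);V=im.max(2)
    near=np.hypot(P[...,0]-.577,P[...,1]+.208)<.085
    k=blob((V<60)&near);white=(im.min(2)>130)&near
    e=cv2.convexHull(edge(k))[:,0]
    # keep hull points not next to white
    D=cv2.distanceTransform((~white).astype(np.uint8),cv2.DIST_L2,5);e=e[D[e[:,1],e[:,0]]>4]
    print(n,"pad",circ(plane(c,e,.006)),len(e))
    for lo,hi in((.03,.045),(.118,.135)):
        q=P[(P[...,2]>lo)&(P[...,2]<hi)&near];print(lo,len(q),(q.max(0)+q.min(0))[:2]/2,np.ptp(q,0).round(3),circ(q[:])[0] if 0 else '')
E
python3 -m crank '[{"translation":[0.77,-0.42,0],"turn":[0,0,0.115],"hand":1},{"translation":[0.77,-0.42,0],"turn":[0,0,0.115],"hand":1},{"translation":[0.77,-0.42,0],"turn":[0,0,0.115],"hand":1},{"translation":[0.77,-0.42,0],"turn":[0,0,0.115],"hand":1},{"translation":[0.77,-0.42,0],"turn":[0,0,0.115],"hand":1},{"translation":[0.77,-0.42,0],"turn":[0,0,0.115],"hand":1},{"translation":[0.77,-0.42,0],"turn":[0,0,0.115],"hand":1}]'
python3 -c "
from h import *;from cell import manip
s=manip.state();print(R.from_rotvec(s['ee_rot']).as_matrix().round(3),s['joints'],s['position'])"
```

```text
top pad (array([ 0.57813791, -0.20818382]), np.float64(0.052565081653959005)) 25
0.03 230 [ 0.57366604 -0.21371025] [0.053 0.053 0.015] 
0.118 106 [ 0.57290868 -0.21341755] [0.024 0.024 0.013] 
scene pad (array([0., 0.]), np.float64(0.0)) 0
0.03 178 [ 0.57470636 -0.20947457] [0.052 0.054 0.015] 
0.118 61 [ 0.57424707 -0.20922221] [0.025 0.026 0.009] 
time: 0.98
position: [0.4003, -0.4096, 0.2303]
ee_rot: [3.141, -0.002, -0.001]
contact_force: [-0.2, -0.1, 0.1]
grip_width: 0.0871
grip_force: 0.0
[[ 1.    -0.001 -0.001]
 [-0.001 -1.    -0.   ]
 [-0.001  0.    -1.   ]] [ 0.77472285  0.18097861 -0.06398822  1.65536705  0.01277087  1.30608728
 -0.86356874] [ 0.40033696 -0.40959268  0.23032035]
```

```bash

python3 -m crank '[{"translation":[0.577,-0.662,0],"turn":[0,0,0],"hand":1},{"translation":[0.577,-0.662,0],"turn":[0,0,0],"hand":1},{"translation":[0.577,-0.662,0],"turn":[0,0,0],"hand":1},{"translation":[0.577,-0.662,0],"turn":[0,0,0],"hand":1},{"translation":[0.577,-0.662,0],"turn":[0,0,0],"hand":1},{"translation":[0.577,-0.662,0],"turn":[0,0,0],"hand":1},{"translation":[0.577,-0.662,0],"turn":[0,0,0],"hand":1}]'
python3 -c "
from h import *;from cell import manip
c=manip.capture('wrist');np.savez('w1.npz',**c);cv2.imwrite('pics/w1.png',c['image'][:,:,::-1]);print(c['intrinsics'],c['cam_to_world'].round(3))"
```

```text
time: 1.85
position: [0.5734, -0.2121, 0.2304]
ee_rot: [3.141, -0.004, -0.001]
contact_force: [-1.1, -0.1, 0.1]
grip_width: 0.0871
grip_force: 0.0
[[325.1922621    0.         276.99828645]
 [  0.         325.1922621  206.4654884 ]
 [  0.           0.           1.        ]] [[-0.003 -0.957 -0.289  0.654]
 [-1.     0.003  0.001 -0.212]
 [ 0.     0.289 -0.957  0.385]
 [ 0.     0.     0.     1.   ]]
```

View pics/w1.png

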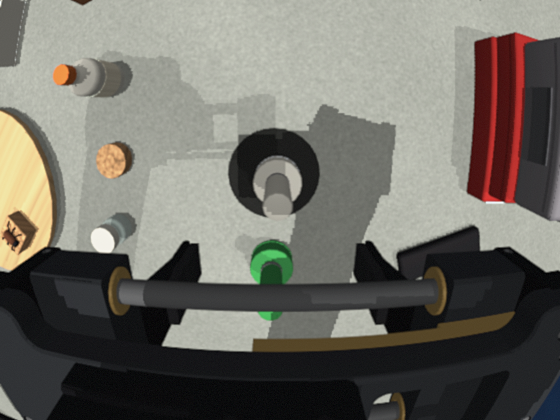

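The wrist view shows the pad at (274,173), the lamp's grip top at about (277,202) centred between the jaws, and the green lamp at (270,262), clear of them. I'll check x numerically from this view.

```bash
cat >> h.py <<'E'
def frays(c,uv):
    uv=np.atleast_2d(uv).astype(float);K=c["intrinsics"];T=c["cam_to_world"]
    x=(uv[:,0]-K[0,2])/K[0,0];y=(uv[:,1]-K[1,2])/K[1,1];r=np.hypot(x,y)+1e-12
    d=np.c_[np.sin(r)*x/r,np.sin(r)*y/r,np.cos(r)];return T[:3,3],d@T[:3,:3].T,d[:,2]
def fplane(c,uv,z):
    o,d,_=frays(c,uv);return o+d*((z-o[2])/d[:,2])[:,None]
def fcloud(c):
    h,w=c["depth"].shape;v,u=np.mgrid[:h,:w];o,d,cz=frays(c,np.c_[u.ravel(),v.ravel()])
    return (o+d/cz[:,None]*c["depth"].reshape(-1,1)).reshape(h,w,3)
E
python3 - <<'E'
from h import *
c=dict(np.load("w1.npz"));P=fcloud(c);im=c["image"]
near=np.hypot(P[...,0]-.575,P[...,1]+.21)<.075
for lo,hi in((.028,.04),(.118,.135)):
    q=P[(P[...,2]>lo)&(P[...,2]<hi)&near];print(lo,len(q),(q.max(0)+q.min(0))[:2]/2,np.ptp(q,0).round(3),q[:,2].max())
k=blob((im.max(2)<62)&near&(P[...,2]<.02));e=cv2.convexHull(edge(k))[:,0]
white=(im.min(2)>90)&near&(P[...,2]>.02);D=cv2.distanceTransform((~white).astype(np.uint8),cv2.DIST_L2,5);e=e[D[e[:,1],e[:,0]]>4]
print("pad",circ(fplane(c,e,.006)),len(e))
E
```

```text
0.028 1035 [ 0.57850087 -0.21190958] [0.047 0.051 0.01 ] 0.03810252437022604
0.118 689 [ 0.57549384 -0.21191738] [0.025 0.024 0.009] 0.12752806319730925
pad (array([ 0.58059413, -0.20809215]), np.float64(0.053634411923463195)) 35
```

```bash

python3 -m crank '[{"translation":[0.005,0,0.15],"turn":[0,0,0],"hand":1},{"translation":[0.005,0,0.3],"turn":[0,0,0],"hand":1},{"translation":[0.005,0,0.4],"turn":[0,0,0],"hand":1},{"translation":[0.005,0,0.46],"turn":[0,0,0],"hand":1},{"translation":[0.005,0,0.49],"turn":[0,0,0],"hand":1},{"translation":[0.005,0,0.49],"turn":[0,0,0],"hand":1},{"translation":[0.005,0,0.49],"turn":[0,0,0],"hand":0},{"translation":[0.005,0,0.49],"turn":[0,0,0],"hand":0}]'
python3 -m crank '[{"translation":[0,0,0],"turn":[0,0,0],"hand":0},{"translation":[0,0,0],"turn":[0,0,0],"hand":0},{"translation":[0,0,0],"turn":[0,0,0],"hand":0},{"translation":[0,0,0],"turn":[0,0,0],"hand":0}]'
```

```text
time: 2.9
position: [0.5768, -0.2092, 0.0845]
ee_rot: [3.141, 0.003, 0.002]
contact_force: [-0.5, 0.3, 0.4]
grip_width: 0.0745
grip_force: 0.0
time: 3.4
position: [0.5762, -0.209, 0.0835]
ee_rot: [-3.142, -0.002, 0.0]
contact_force: [-1.0, -0.6, -1.2]
grip_width: 0.0348
grip_force: 0.0
```

```bash

python3 -m crank '[{"translation":[0,0,0],"turn":[0,0,0],"hand":0},{"translation":[0,0,0],"turn":[0,0,0],"hand":0},{"translation":[0,0,0],"turn":[0,0,0],"hand":0},{"translation":[0,0,0],"turn":[0,0,0],"hand":0}]'
python3 -m crank '[{"translation":[0,0,-0.05],"turn":[0,0,0],"hand":0},{"translation":[0,0,-0.15],"turn":[0,0,0],"hand":0},{"translation":[0,0,-0.3],"turn":[0,0,0],"hand":0},{"translation":[0,0,-0.4],"turn":[0,0,0],"hand":0},{"translation":[0,0,-0.4],"turn":[0,0,0],"hand":0},{"translation":[0,0,-0.4],"turn":[0,0,0],"hand":0}]'
python3 - <<'E'
from h import *;from cell import manip
s=manip.state();print(s['position'],s['ee_rot'])
for n in("top","scene"):
    c=manip.capture(n);P=cloud(c);m=(np.hypot(P[...,0]-.575,P[...,1]+.21)<.06)
    for lo,hi in((.148,.158),(.235,.25)):
        q=P[m&(P[...,2]>lo)&(P[...,2]<hi)];print(n,lo,len(q),(q.max(0)+q.min(0))/2,np.ptp(q,0)) if len(q) else 0
    cv2.imwrite(f"pics/{n}1.png",c["image"][:,:,::-1])
E
```

```text
time: 3.9
position: [0.5761, -0.2089, 0.0834]
ee_rot: [-3.141, -0.002, 0.0]
contact_force: [-0.7, -0.5, -2.4]
grip_width: 0.0259
grip_force: 30.0
time: 4.65
position: [0.5758, -0.2089, 0.203]
ee_rot: [-3.141, -0.002, 0.001]
contact_force: [-0.4, 0.4, -2.3]
grip_width: 0.0252
grip_force: 30.0
[ 0.5757803  -0.20889707  0.20300065] [-3.14133312e+00 -2.43023741e-03  1.24496599e-03]
top 0.148 89 [ 0.560827   -0.20864519  0.153046  ] [0.02933947 0.04866158 0.00957041]
scene 0.148 183 [ 0.57395896 -0.20481327  0.1528348 ] [0.0541882  0.0538142  0.00942076]
scene 0.235 156 [ 0.57692564 -0.20496255  0.2425051 ] [0.02168549 0.05694247 0.01496798]
```

View pics/scene1.png

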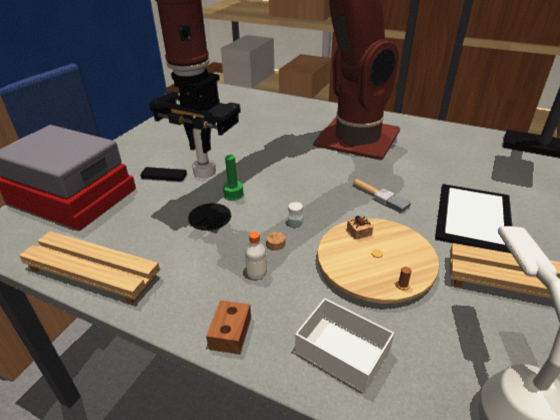

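The lamp hangs upright in the jaws, with its head at (203,170) in the scene view, and the pad is free at (210,216). Next I'll carry it high to behind the peg, on its clockwise side, and re-measure the axis, peg and pad there.

```bash

python3 -m crank '[{"translation":[0.01,-0.05,-0.06],"turn":[0,0,0],"hand":0},{"translation":[0.03,-0.14,-0.06],"turn":[0,0,0],"hand":0},{"translation":[0.05,-0.24,-0.06],"turn":[0,0,0],"hand":0},{"translation":[0.07,-0.34,-0.06],"turn":[0,0,0],"hand":0},{"translation":[0.09,-0.45,-0.06],"turn":[0,0,0],"hand":0},{"translation":[0.11,-0.56,-0.06],"turn":[0,0,0],"hand":0},{"translation":[0.13,-0.67,-0.06],"turn":[0,0,0],"hand":0},{"translation":[0.15,-0.77,-0.06],"turn":[0,0,0],"hand":0}]'
python3 -m crank '[{"translation":[0.02,-0.11,0],"turn":[0,0,0],"hand":0},{"translation":[0.04,-0.22,0],"turn":[0,0,0],"hand":0},{"translation":[0.06,-0.33,0],"turn":[0,0,0],"hand":0},{"translation":[0.08,-0.44,0],"turn":[0,0,0],"hand":0},{"translation":[0.1,-0.55,0],"turn":[0,0,0],"hand":0},{"translation":[0.12,-0.65,0],"turn":[0,0,0],"hand":0},{"translation":[0.13,-0.71,0],"turn":[0,0,0],"hand":0},{"translation":[0.14,-0.745,0],"turn":[0,0,0],"hand":0}]'
cat > meas.py <<'E'
from h import *;from cell import manip
import sys
C=np.array([.566,.220])
def look(n,save=None,rmax=.125):
    t=manip.state()['time'];c=manip.capture(n)
    if save: np.savez(save,**c);cv2.imwrite("pics/"+save[:-4]+".png",c["image"][:,:,::-1])
    P=fcloud(c) if n=="wrist" else cloud(c)
    d=np.hypot(P[...,0]-C[0],P[...,1]-C[1])
    k=(P[...,2]>.050)&(P[...,2]<.078)&(d<rmax)&(d>.05)
    n2,l,st,ce=cv2.connectedComponentsWithStats(k.astype(np.uint8));out=[]
    for i in range(1,n2):
        if st[i,4]>15:
            q=P[l==i];z=q[:,2].max();q2=q[q[:,2]>z-.006] if n!='x' else q;m=(q2.max(0)+q2.min(0))/2-np.r_[C,0]
            out.append((st[i,4],ce[i].round(),(m[:2]+C).round(4),round(z,3),round(float(np.hypot(*m[:2])),4),round(float(np.arctan2(m[1],m[0])),3)))
    return t,c,P,out
E
python3 - <<'E'
from meas import *
s=manip.state();print(s['position'],s['joints'])
for n in("top","scene","wrist"):
    t,c,P,o=look(n,n+"2.npz");print(n,t,*o,sep="\n")
    if n!="wrist":
        near=np.hypot(P[...,0]-.58,P[...,1]+.206)<.075
        k=blob((c["image"].max(2)<62)&near);e=edge(k);print("pad",circ(plane(c,e,.006)))
E
```

```text
time: 5.75
position: [0.6209, 0.0249, 0.2225]
ee_rot: [-3.141, -0.005, -0.001]
contact_force: [0.7, 0.0, -3.0]
grip_width: 0.0251
grip_force: 30.0
time: 6.75
position: [0.6623, 0.247, 0.2219]
ee_rot: [-3.141, -0.004, 0.0]
contact_force: [0.4, -0.5, -2.3]
grip_width: 0.0256
grip_force: 30.0
[0.66227198 0.24699288 0.22185881] [-0.13771124  0.4894442  -0.41716351  1.29578889  0.19431591  1.39597818
 -2.11294002]
top
6.75
(np.int32(330), array([216., 249.]), array([0.5056, 0.1591]), np.float64(0.071), 0.0857, -2.352)
pad (array([ 0.57812013, -0.20815008]), np.float64(0.05005499121883649))
scene
6.8
(np.int32(289), array([360., 224.]), array([0.5121, 0.1695]), np.float64(0.069), 0.0738, -2.389)
(np.int32(144), array([405., 274.]), array([0.636 , 0.2981]), np.float64(0.077), 0.1049, 0.84)
pad (array([ 0.58110229, -0.20324352]), np.float64(0.05292486274286872))
wrist
6.85
(np.int32(421), array([229., 217.]), array([0.6373, 0.296 ]), np.float64(0.077), 0.1042, 0.817)
```

View pics/wrist2.png

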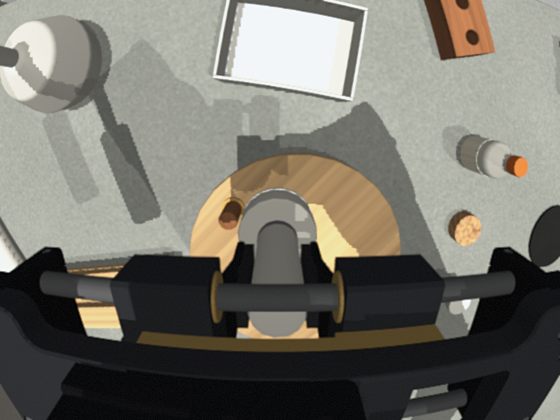

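The wrist view shows the peg at (230,213) and the lamp head at (278,215), behind the peg with a gap. Lowering it to peg height now, then working out the push arc.

```bash

python3 -m crank '[{"translation":[0,0,0.06],"turn":[0,0,0],"hand":0},{"translation":[0,0,0.14],"turn":[0,0,0],"hand":0},{"translation":[0,0,0.22],"turn":[0,0,0],"hand":0},{"translation":[0,0,0.28],"turn":[0,0,0],"hand":0},{"translation":[0,0,0.316],"turn":[0,0,0],"hand":0},{"translation":[0,0,0.316],"turn":[0,0,0],"hand":0}]'
python3 - <<'E'
from meas import *
C=np.array([.567,.221]);s=manip.state();p=s['position'][:2];print(s['position'])
lamp=lambda a:C+.1*np.r_[np.cos(a),np.sin(a)]+[.001,0]
A=[.28,.31,.34,.37,.40,.43,.46,.50];inc=np.array([.4,.55,.7,.85,1.0,1.12,1.2,1.2])/8;B=.5+np.cumsum(inc);D=B[-1]+np.cumsum([.06,.01,0,0])
b=p
for S in(A,B,D):
    f=np.array([(lamp(a)-b)/.3 for a in S]);print(np.c_[f[:,0],-f[:,1]].round(3).tolist());b=lamp(S[-1])
E
```

```text
time: 7.65
position: [0.6622, 0.2452, 0.126]
ee_rot: [3.141, 0.002, -0.002]
contact_force: [0.3, -0.7, -2.2]
grip_width: 0.0258
grip_force: 30.0
[0.66223547 0.24515241 0.1259556 ]
[[0.006, -0.012], [0.003, -0.021], [0.0, -0.031], [-0.003, -0.04], [-0.007, -0.049], [-0.011, -0.058], [-0.015, -0.067], [-0.022, -0.079]]
[[-0.008, -0.014], [-0.021, -0.034], [-0.039, -0.057], [-0.063, -0.082], [-0.095, -0.109], [-0.135, -0.134], [-0.18, -0.154], [-0.228, -0.167]]
[[-0.02, -0.003], [-0.023, -0.004], [-0.023, -0.004], [-0.023, -0.004]]
```

```bash

python3 -m crank '[{"translation":[0.006,-0.012,0],"turn":[0,0,0],"hand":0},{"translation":[0.003,-0.021,0],"turn":[0,0,0],"hand":0},{"translation":[0,-0.031,0],"turn":[0,0,0],"hand":0},{"translation":[-0.003,-0.04,0],"turn":[0,0,0],"hand":0},{"translation":[-0.007,-0.049,0],"turn":[0,0,0],"hand":0},{"translation":[-0.011,-0.058,0],"turn":[0,0,0],"hand":0},{"translation":[-0.015,-0.067,0],"turn":[0,0,0],"hand":0},{"translation":[-0.022,-0.079,0],"turn":[0,0,0],"hand":0}]'
python3 -m crank '[{"translation":[-0.008,-0.014,0],"turn":[0,0,0],"hand":0},{"translation":[-0.021,-0.034,0],"turn":[0,0,0],"hand":0},{"translation":[-0.039,-0.057,0],"turn":[0,0,0],"hand":0},{"translation":[-0.063,-0.082,0],"turn":[0,0,0],"hand":0},{"translation":[-0.095,-0.109,0],"turn":[0,0,0],"hand":0},{"translation":[-0.135,-0.134,0],"turn":[0,0,0],"hand":0},{"translation":[-0.18,-0.154,0],"turn":[0,0,0],"hand":0},{"translation":[-0.228,-0.167,0],"turn":[0,0,0],"hand":0}]'
python3 -m crank '[{"translation":[-0.02,-0.003,-0.01],"turn":[0,0,0],"hand":0},{"translation":[-0.023,-0.004,-0.07],"turn":[0,0,0],"hand":0},{"translation":[-0.023,-0.004,-0.13],"turn":[0,0,0],"hand":0},{"translation":[-0.023,-0.004,-0.18],"turn":[0,0,0],"hand":0}]'
cat > two.py <<'E'
from meas import *
print(manip.state()['position'])
for n in("top","scene"):
    t,c,P,o=look(n);print(n,round(t,3));[print("  ",*x) for x in o]
E
python3 two.py
```

```text
time: 8.65
position: [0.6559, 0.2693, 0.1268]
ee_rot: [3.142, 0.002, 0.0]
contact_force: [-0.2, -0.3, -1.8]
grip_width: 0.0257
grip_force: 30.0
time: 9.65
position: [0.5863, 0.3198, 0.1269]
ee_rot: [-3.141, -0.003, -0.0]
contact_force: [0.3, -0.7, -2.2]
grip_width: 0.0254
grip_force: 30.0
time: 10.15
position: [0.5815, 0.3205, 0.183]
ee_rot: [-3.141, -0.001, -0.003]
contact_force: [-0.0, -0.8, -1.6]
grip_width: 0.0257
grip_force: 30.0
[0.58146129 0.32045972 0.18302425]
top 10.15
   318 [215. 203.] [0.6256 0.1633] 0.073 0.0823 -0.76
   74 [162. 258.] [0.4928 0.2905] 0.078 0.1017 2.375
scene 10.2
   59 [415. 230.] [0.4923 0.2866] 0.076 0.0994 2.407
   363 [346. 257.] [0.6252 0.174 ] 0.069 0.075 -0.661
```

The platter is coasting at roughly 1.2 rad/s. Next is a small planner that logs the platter angle from peg and beetle, fits the coasting and prints the next rows.

```bash
cat > plan.py <<'E'
# usage: plan.py N zTCP : fits log.json [(t, platter peg angle)], prints N rows following the beetle
from h import *;from cell import manip
import json,sys
from scipy.optimize import least_squares
L=np.array(json.load(open("log.json")));C=np.array([.567,.221]);N=int(sys.argv[1]);z=float(sys.argv[2])
t0=L[0,0];th=lambda p,t:p[0]+p[1]*(1-np.exp(-p[2]*(t-t0)))/p[2]
f=lambda p:np.r_[(th(p,L[:,0])-L[:,1])/.03,(p[1]-1.15)/.15,(p[2]-.075)/.025]
p=least_squares(f,[L[0,1],1.15,.075]).x;s=manip.state();t=s['time']
print("fit",p.round(3),"resid",(th(p,L[:,0])-L[:,1]).round(3),"w now",round(p[1]*np.exp(-p[2]*(t-t0)),3))
tk=t+.125*np.arange(1,N+1);a=th(p,tk)+np.pi
tgt=np.c_[C[0]+.001+.08*np.cos(a),C[1]+.08*np.sin(a)]
try:b=np.array(json.load(open("cmd.json")))
except Exception:b=s['position']
print("pos",s['position'].round(4),"base",b.round(4),"beetle+ now",(C+.08*np.r_[np.cos(th(p,t)+np.pi),np.sin(th(p,t)+np.pi)]).round(4))
if len(sys.argv)>3:
    w=np.linspace(0,1,N-2);w=np.r_[(3*w**2-2*w**3)[1:],1,1,1][:N,None];tgt=b[:2]*(1-w)+tgt*w
r=(tgt-b[:2])/.3;rz=round(-(z-b[2])/.3,3)
R_=[[round(x,3),round(-y,3),rz] for x,y in r];[print(q) for q in R_]
e=np.array(R_[-1])*.3*[1,-1,-1]+b;json.dump(e.tolist(),open("cmd.json","w"))
E
cat > log.py <<'E'
from meas import *
import json
def add():
    try:L=json.load(open("log.json"))
    except Exception:L=[]
    for n in("top","scene"):
        t,c,P,o=look(n)
        peg=[x for x in o if x[3]>.0735 and x[0]<200 and x[4]>.09]
        bee=[x for x in o if x[3]<.074 and x[0]>=120 and x[4]<.095]
        print(n,round(t,3),"peg",[x[2].tolist() for x in peg],"bee",[(int(x[0]),x[2].tolist()) for x in bee])
        off=np.array([0,0]) if n=="top" else np.array([0,.004])
        Ct=np.array([.567,.221])+off
        if len(peg)==1:
            d=peg[0][2]-Ct;a=np.arctan2(d[1],d[0])
            if len(bee)==1 and bee[0][0]>250: d=peg[0][2]-bee[0][2];a=np.arctan2(d[1],d[0])
            if L: a+=2*np.pi*round((L[-1][1]+1.05*(t-L[-1][0])-a)/2/np.pi)
            L.append([t,a])
    json.dump(L,open("log.json","w"))
if __name__=="__main__":add()
E
echo '[[10.15,2.378],[10.2,2.439]]' > log.json; rm -f cmd.json; python3 plan.py 8 0.180 join
```

```text
fit [2.38  1.152 0.075] resid [ 0.002 -0.002] w now 1.144
pos [0.5819 0.321  0.1837] base [0.5819 0.321  0.1837] beetle+ now [0.6308 0.1728]
[np.float64(0.019), np.float64(0.048), np.float64(0.012)]
[np.float64(0.071), np.float64(0.151), np.float64(0.012)]
[np.float64(0.139), np.float64(0.254), np.float64(0.012)]
[np.float64(0.197), np.float64(0.319), np.float64(0.012)]
[np.float64(0.22), np.float64(0.32), np.float64(0.012)]
[np.float64(0.216), np.float64(0.284), np.float64(0.012)]
[np.float64(0.207), np.float64(0.249), np.float64(0.012)]
[np.float64(0.193), np.float64(0.216), np.float64(0.012)]
```

```bash

python3 -m crank '[{"translation":[0.019,0.048,0.012],"turn":[0,0,0],"hand":0},{"translation":[0.071,0.151,0.012],"turn":[0,0,0],"hand":0},{"translation":[0.139,0.254,0.012],"turn":[0,0,0],"hand":0},{"translation":[0.197,0.319,0.012],"turn":[0,0,0],"hand":0},{"translation":[0.22,0.32,0.012],"turn":[0,0,0],"hand":0},{"translation":[0.216,0.284,0.012],"turn":[0,0,0],"hand":0},{"translation":[0.207,0.249,0.012],"turn":[0,0,0],"hand":0},{"translation":[0.193,0.216,0.012],"turn":[0,0,0],"hand":0}]'
python3 log.py; cat log.json; echo; python3 plan.py 8 0.180
```

```text
time: 11.25
position: [0.6373, 0.2582, 0.1772]
ee_rot: [-3.141, -0.006, 0.001]
contact_force: [-0.3, -0.8, -1.3]
grip_width: 0.0254
grip_force: 30.0
top 11.25 peg [[0.478, 0.175]] bee []
scene 11.3 peg [[0.4824, 0.1751]] bee [(407, [0.6357, 0.2709])]
[[10.15, 2.378], [10.2, 2.439], [11.25, 3.618632319066845], [11.3, 3.7001333316635736]]
fit [2.379 1.186 0.074] resid [ 0.001 -0.001  0.013 -0.014] w now 1.085
pos [0.6369 0.2589 0.1774] base [0.6398 0.2562 0.1801] beetle+ now [0.6331 0.2661]
[np.float64(-0.041), np.float64(-0.061), np.float64(0.0)]
[np.float64(-0.067), np.float64(-0.086), np.float64(0.0)]
[np.float64(-0.095), np.float64(-0.107), np.float64(0.0)]
[np.float64(-0.126), np.float64(-0.124), np.float64(0.0)]
[np.float64(-0.158), np.float64(-0.137), np.float64(0.0)]
[np.float64(-0.191), np.float64(-0.145), np.float64(0.0)]
[np.float64(-0.225), np.float64(-0.149), np.float64(0.0)]
[np.float64(-0.259), np.float64(-0.149), np.float64(0.0)]
```

```bash
sed -i 's/^try:b=.*/b=s["position"]/; s/^except Exception:b=.*//; s/^r=(tgt-b\[:2\]).*/for g in range(0,N,8):\n    bb=b[:2] if g==0 else tgt[g-1]\n    r=(tgt[g:g+8]-bb)\/.3;print([[round(float(x),3),round(float(-y),3)] for x,y in r],"z",round(-(z-b[2])\/.3,3) if g==0 else 0)/; /^R_=/d; /^e=np/d' plan.py
python3 plan.py 16 0.180; cp log.py log1.py; sed -i 's/for n in("top","scene"):/for n in sys.argv[1:]:/' log1.py
```

```text
fit [2.379 1.186 0.074] resid [ 0.001 -0.001  0.013 -0.014] w now 1.085
pos [0.6369 0.2589 0.1774] base [0.6369 0.2589 0.1774] beetle+ now [0.6331 0.2661]
[[-0.032, -0.052], [-0.057, -0.077], [-0.086, -0.098], [-0.116, -0.115], [-0.149, -0.128], [-0.182, -0.136], [-0.216, -0.14], [-0.249, -0.14]] z -0.009
[[-0.033, 0.005], [-0.065, 0.013], [-0.095, 0.025], [-0.124, 0.041], [-0.15, 0.06], [-0.173, 0.082], [-0.194, 0.106], [-0.211, 0.132]] z 0
```

```bash

python3 -m crank '[{"translation":[-0.032,-0.052,-0.009],"turn":[0,0,0],"hand":0},{"translation":[-0.057,-0.077,-0.009],"turn":[0,0,0],"hand":0},{"translation":[-0.086,-0.098,-0.009],"turn":[0,0,0],"hand":0},{"translation":[-0.116,-0.115,-0.009],"turn":[0,0,0],"hand":0},{"translation":[-0.149,-0.128,-0.009],"turn":[0,0,0],"hand":0},{"translation":[-0.182,-0.136,-0.009],"turn":[0,0,0],"hand":0},{"translation":[-0.216,-0.14,-0.009],"turn":[0,0,0],"hand":0},{"translation":[-0.249,-0.14,-0.009],"turn":[0,0,0],"hand":0}]'
python3 -m crank '[{"translation":[-0.033,0.005,0],"turn":[0,0,0],"hand":0},{"translation":[-0.065,0.013,0],"turn":[0,0,0],"hand":0},{"translation":[-0.095,0.025,0],"turn":[0,0,0],"hand":0},{"translation":[-0.124,0.041,0],"turn":[0,0,0],"hand":0},{"translation":[-0.15,0.06,0],"turn":[0,0,0],"hand":0},{"translation":[-0.173,0.082,0],"turn":[0,0,0],"hand":0},{"translation":[-0.194,0.106,0],"turn":[0,0,0],"hand":0},{"translation":[-0.211,0.132,0],"turn":[0,0,0],"hand":0}]'
python3 log1.py top; cat log.json; echo; python3 plan.py 16 0.180
```

```text
time: 12.35
position: [0.5631, 0.2976, 0.1799]
ee_rot: [3.142, 0.002, 0.0]
contact_force: [0.6, 0.5, -2.2]
grip_width: 0.0257
grip_force: 30.0
time: 13.35
position: [0.5002, 0.2574, 0.1799]
ee_rot: [-3.142, -0.002, -0.0]
contact_force: [-0.8, 1.8, -2.5]
grip_width: 0.0252
grip_force: 30.0
top 13.35 peg [[0.6494, 0.1661]] bee []
[[10.15, 2.378], [10.2, 2.439], [11.25, 3.618632319066845], [11.3, 3.7001333316635736], [13.35, 5.695462815669511]]
fit [2.383 1.183 0.085] resid [ 0.005  0.003  0.007 -0.02   0.005] w now 0.899
pos [0.4999 0.2563 0.1799] base [0.4999 0.2563 0.1799] beetle+ now [0.4983 0.262 ]
[[-0.016, 0.007], [-0.027, 0.035], [-0.034, 0.063], [-0.038, 0.092], [-0.04, 0.12], [-0.038, 0.148], [-0.033, 0.176], [-0.026, 0.203]] z -0.0
[[0.01, 0.025], [0.022, 0.05], [0.037, 0.072], [0.054, 0.093], [0.072, 0.111], [0.092, 0.128], [0.113, 0.142], [0.136, 0.155]] z 0
```

```bash

python3 -m crank '[{"translation":[-0.016,0.007,0],"turn":[0,0,0],"hand":0},{"translation":[-0.027,0.035,0],"turn":[0,0,0],"hand":0},{"translation":[-0.034,0.063,0],"turn":[0,0,0],"hand":0},{"translation":[-0.038,0.092,0],"turn":[0,0,0],"hand":0},{"translation":[-0.04,0.12,0],"turn":[0,0,0],"hand":0},{"translation":[-0.038,0.148,0],"turn":[0,0,0],"hand":0},{"translation":[-0.033,0.176,0],"turn":[0,0,0],"hand":0},{"translation":[-0.026,0.203,0],"turn":[0,0,0],"hand":0}]'
python3 -m crank '[{"translation":[0.01,0.025,0],"turn":[0,0,0],"hand":0},{"translation":[0.022,0.05,0],"turn":[0,0,0],"hand":0},{"translation":[0.037,0.072,0],"turn":[0,0,0],"hand":0},{"translation":[0.054,0.093,0],"turn":[0,0,0],"hand":0},{"translation":[0.072,0.111,0],"turn":[0,0,0],"hand":0},{"translation":[0.092,0.128,0],"turn":[0,0,0],"hand":0},{"translation":[0.113,0.142,0],"turn":[0,0,0],"hand":0},{"translation":[0.136,0.155,0],"turn":[0,0,0],"hand":0}]'
sed -i 's/look(n)/look(n,n+"5.npz")/' log1.py; python3 log1.py top scene; cat log.json; echo; python3 plan.py 16 0.180
```

```text
time: 14.4
position: [0.493, 0.1964, 0.1799]
ee_rot: [-3.142, -0.002, -0.0]
contact_force: [-0.3, 0.6, -1.9]
grip_width: 0.0251
grip_force: 30.0
time: 15.4
position: [0.5341, 0.1504, 0.1799]
ee_rot: [-3.142, -0.002, 0.0]
contact_force: [0.3, 1.2, -2.3]
grip_width: 0.0257
grip_force: 30.0
top 15.4 peg [] bee []
scene 15.45 peg [[0.6128, 0.3154]] bee [(294, [0.5305, 0.1538])]
[[10.15, 2.378], [10.2, 2.439], [11.25, 3.618632319066845], [11.3, 3.7001333316635736], [13.35, 5.695462815669511], [15.45, 7.382935886213274]]
fit [2.382 1.193 0.092] resid [ 0.004  0.002  0.011 -0.016 -0.006  0.005] w now 0.73
pos [0.5344 0.15   0.1798] base [0.5344 0.15   0.1798] beetle+ now [0.5337 0.1483]
[[0.023, 0.015], [0.046, 0.022], [0.069, 0.026], [0.092, 0.029], [0.115, 0.03], [0.138, 0.029], [0.161, 0.025], [0.182, 0.02]] z -0.001
[[0.021, -0.007], [0.041, -0.015], [0.06, -0.025], [0.078, -0.036], [0.095, -0.048], [0.111, -0.062], [0.126, -0.077], [0.139, -0.092]] z 0
```

View pics/scene5.png

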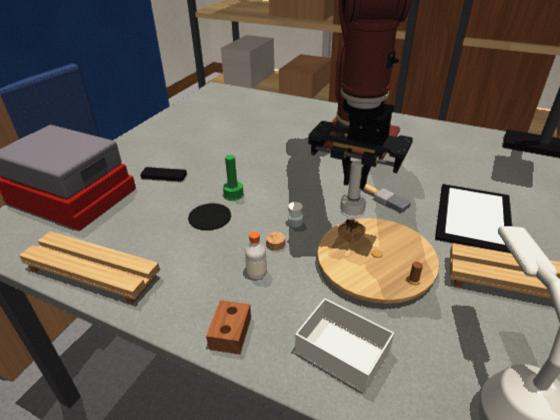

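The lamp head at (353,205) sits directly above the beetle at (351,228), with a gap of a few centimetres, and the bystanders are untouched. The following continues.

```bash

python3 -m crank '[{"translation":[0.023,0.015,0],"turn":[0,0,0],"hand":0},{"translation":[0.046,0.022,0],"turn":[0,0,0],"hand":0},{"translation":[0.069,0.026,0],"turn":[0,0,0],"hand":0},{"translation":[0.092,0.029,0],"turn":[0,0,0],"hand":0},{"translation":[0.115,0.03,0],"turn":[0,0,0],"hand":0},{"translation":[0.138,0.029,0],"turn":[0,0,0],"hand":0},{"translation":[0.161,0.025,0],"turn":[0,0,0],"hand":0},{"translation":[0.182,0.02,0],"turn":[0,0,0],"hand":0}]'
python3 -m crank '[{"translation":[0.021,-0.007,0],"turn":[0,0,0],"hand":0},{"translation":[0.041,-0.015,0],"turn":[0,0,0],"hand":0},{"translation":[0.06,-0.025,0],"turn":[0,0,0],"hand":0},{"translation":[0.078,-0.036,0],"turn":[0,0,0],"hand":0},{"translation":[0.095,-0.048,0],"turn":[0,0,0],"hand":0},{"translation":[0.111,-0.062,0],"turn":[0,0,0],"hand":0},{"translation":[0.126,-0.077,0],"turn":[0,0,0],"hand":0},{"translation":[0.139,-0.092,0],"turn":[0,0,0],"hand":0}]'
python3 log1.py scene; tail -c 60 log.json; echo; python3 plan.py 8 0.180
```

```text
time: 16.5
position: [0.5887, 0.1449, 0.1799]
ee_rot: [-3.141, -0.003, -0.0]
contact_force: [-0.1, 0.2, -1.5]
grip_width: 0.0255
grip_force: 30.0
time: 17.5
position: [0.6302, 0.1727, 0.1798]
ee_rot: [-3.141, -0.002, 0.0]
contact_force: [-0.4, 0.7, -1.6]
grip_width: 0.0252
grip_force: 30.0
scene 17.5 peg [[0.4896, 0.2886]] bee [(361, [0.6301, 0.1756])]
511], [15.45, 7.382935886213274], [17.5, 8.747438496893439]]
fit [2.381 1.195 0.093] resid [ 0.003  0.002  0.012 -0.015 -0.005  0.002  0.002] w now 0.601
pos [0.6304 0.1735 0.1798] base [0.6304 0.1735 0.1798] beetle+ now [0.6309 0.1729]
[[0.016, -0.014], [0.026, -0.031], [0.035, -0.049], [0.042, -0.067], [0.048, -0.085], [0.053, -0.103], [0.056, -0.121], [0.058, -0.139]] z -0.001
```

```bash

python3 -m crank '[{"translation":[0.016,-0.014,0],"turn":[0,0,0],"hand":0},{"translation":[0.026,-0.031,0],"turn":[0,0,0],"hand":0},{"translation":[0.035,-0.049,0],"turn":[0,0,0],"hand":0},{"translation":[0.042,-0.067,0],"turn":[0,0,0],"hand":0},{"translation":[0.048,-0.085,0],"turn":[0,0,0],"hand":0},{"translation":[0.053,-0.103,0],"turn":[0,0,0],"hand":0},{"translation":[0.056,-0.121,0],"turn":[0,0,0],"hand":0},{"translation":[0.058,-0.139,0],"turn":[0,0,0],"hand":0}]'
python3 -m crank '[{"translation":[0,-0.01,-0.03],"turn":[0,0,0],"hand":0},{"translation":[0,-0.01,-0.09],"turn":[0,0,0],"hand":0},{"translation":[0,0,-0.14],"turn":[0,0,0],"hand":0},{"translation":[0,0.03,-0.15],"turn":[0,0,0],"hand":0},{"translation":[-0.01,0.1,-0.15],"turn":[0,0,0],"hand":0},{"translation":[-0.03,0.19,-0.15],"turn":[0,0,0],"hand":0},{"translation":[-0.05,0.29,-0.15],"turn":[0,0,0],"hand":0},{"translation":[-0.07,0.4,-0.15],"turn":[0,0,0],"hand":0}]'
python3 -m crank '[{"translation":[-0.02,0.11,0],"turn":[0,0,0],"hand":0},{"translation":[-0.04,0.22,0],"turn":[0,0,0],"hand":0},{"translation":[-0.06,0.34,0],"turn":[0,0,0],"hand":0},{"translation":[-0.08,0.46,0],"turn":[0,0,0],"hand":0},{"translation":[-0.1,0.58,0],"turn":[0,0,0],"hand":0},{"translation":[-0.11,0.69,0],"turn":[0,0,0],"hand":0},{"translation":[-0.12,0.79,0],"turn":[0,0,0],"hand":0},{"translation":[-0.13,0.87,0],"turn":[0,0,0],"hand":0}]'
```

```text
time: 18.55
position: [0.6473, 0.2144, 0.1799]
ee_rot: [-3.142, -0.002, 0.0]
contact_force: [-0.5, -0.4, -2.4]
grip_width: 0.0257
grip_force: 30.0
time: 19.55
position: [0.6256, 0.0911, 0.2241]
ee_rot: [3.141, 0.0, -0.002]
contact_force: [0.7, -0.4, -0.8]
grip_width: 0.0256
grip_force: 30.0
time: 20.55
position: [0.5861, -0.1703, 0.2242]
ee_rot: [3.141, -0.002, -0.002]
contact_force: [1.1, 0.3, -2.5]
grip_width: 0.0253
grip_force: 30.0
```

```bash

python3 -m crank '[{"translation":[-0.005,0.06,0],"turn":[0,0,0],"hand":0},{"translation":[-0.013,0.11,0.03],"turn":[0,0,0],"hand":0},{"translation":[-0.013,0.124,0.1],"turn":[0,0,0],"hand":0},{"translation":[-0.013,0.124,0.2],"turn":[0,0,0],"hand":0},{"translation":[-0.013,0.124,0.3],"turn":[0,0,0],"hand":0},{"translation":[-0.013,0.124,0.37],"turn":[0,0,0],"hand":0},{"translation":[-0.013,0.124,0.41],"turn":[0,0,0],"hand":0},{"translation":[-0.013,0.124,0.41],"turn":[0,0,0],"hand":0}]'
python3 - <<'E'
from h import *;from cell import manip
print(manip.state()['position'])
c=manip.capture("scene");P=cloud(c);m=np.hypot(P[...,0]-.58,P[...,1]+.205)<.06
q=P[m&(P[...,2]>.045)&(P[...,2]<.058)];print(len(q),(q.max(0)+q.min(0))/2,np.ptp(q,0),"pad scene .5811 -.2032")
im=c["image"][150:270,130:290,::-1];cv2.imwrite("pics/set.png",cv2.resize(im,None,fx=4,fy=4))
E
```

```text
time: 21.55
position: [0.5834, -0.204, 0.1009]
ee_rot: [-3.141, -0.003, 0.002]
contact_force: [0.2, -0.7, -1.6]
grip_width: 0.0255
grip_force: 30.0
[ 0.5834238  -0.20398989  0.10093357]
195 [ 0.58238694 -0.19962531  0.05137108] [0.05370501 0.05256439 0.01256162] pad scene .5811 -.2032
```

View pics/set.png

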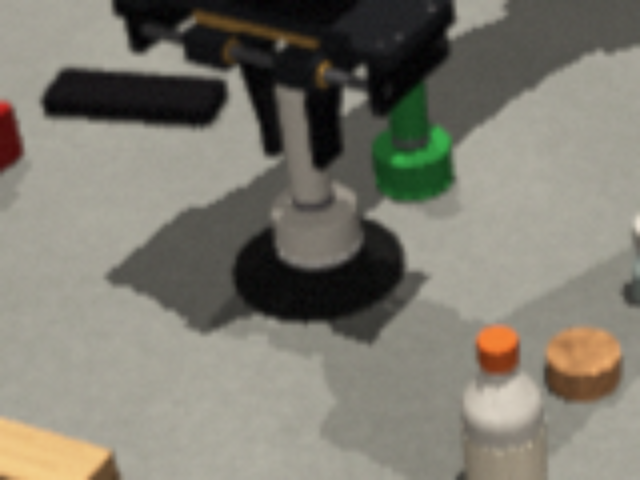

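The lamp is upright over the pad, about 4 mm off centre toward +y. I'll correct that and lower it gently.

```bash

python3 -m crank '[{"translation":[-0.004,0.012,0],"turn":[0,0,0],"hand":0},{"translation":[-0.004,0.012,0.015],"turn":[0,0,0],"hand":0},{"translation":[-0.004,0.012,0.03],"turn":[0,0,0],"hand":0},{"translation":[-0.004,0.012,0.042],"turn":[0,0,0],"hand":0},{"translation":[-0.004,0.012,0.049],"turn":[0,0,0],"hand":0},{"translation":[-0.004,0.012,0.054],"turn":[0,0,0],"hand":0},{"translation":[-0.004,0.012,0.056],"turn":[0,0,0],"hand":0},{"translation":[-0.004,0.012,0.056],"turn":[0,0,0],"hand":0}]'
python3 -c "
from cell import manip;s=manip.state();print(s['position'],s['contact_force'])"
```

```text
time: 22.6
position: [0.5829, -0.2079, 0.0851]
ee_rot: [3.142, 0.002, 0.0]
contact_force: [0.2, -0.1, -2.0]
grip_width: 0.0254
grip_force: 30.0
[ 0.5828549  -0.20786525  0.08511763] [ 0.21188457 -0.14891314 -1.98221816]
```

```bash

python3 -m crank '[{"translation":[0,0,0.003],"turn":[0,0,0],"hand":0},{"translation":[0,0,0.004],"turn":[0,0,0],"hand":0},{"translation":[0,0,0.004],"turn":[0,0,0],"hand":0}]'
python3 -m crank '[{"translation":[0,0,0.001],"turn":[0,0,0],"hand":0},{"translation":[0,0,0.002],"turn":[0,0,0],"hand":0},{"translation":[0,0,0.002],"turn":[0,0,0],"hand":0}]'
```

```text
time: 22.98
position: [0.5828, -0.2078, 0.0839]
ee_rot: [-3.142, -0.002, -0.0]
contact_force: [-0.2, 0.9, -2.0]
grip_width: 0.0255
grip_force: 30.0
time: 23.35
position: [0.5828, -0.2079, 0.0833]
ee_rot: [-3.142, -0.002, -0.0]
contact_force: [-0.9, -0.1, -1.8]
grip_width: 0.025
grip_force: 30.0
```

```bash

python3 -m crank '[{"translation":[0,0,0.001],"turn":[0,0,0],"hand":0},{"translation":[0,0,0.002],"turn":[0,0,0],"hand":0},{"translation":[0,0,0.002],"turn":[0,0,0],"hand":0}]'
python3 -m crank '[{"translation":[0,0,0.001],"turn":[0,0,0],"hand":0},{"translation":[0,0,0.002],"turn":[0,0,0],"hand":0},{"translation":[0,0,0.002],"turn":[0,0,0],"hand":0}]'
```

```text
time: 23.72
position: [0.5829, -0.2079, 0.0832]
ee_rot: [3.141, 0.002, 0.001]
contact_force: [-2.9, -0.3, 5.1]
grip_width: 0.0256
grip_force: 30.0
time: 24.1
position: [0.583, -0.2079, 0.0832]
ee_rot: [3.141, 0.002, 0.001]
contact_force: [-4.2, 2.2, 10.1]
grip_width: 0.0255
grip_force: 30.0
```

The lamp is on the pad at about 12 N. Now I'll ease off, let go and rise straight up.

```bash

python3 -m crank '[{"translation":[0,0,-0.003],"turn":[0,0,0],"hand":0},{"translation":[0,0,-0.003],"turn":[0,0,0],"hand":0},{"translation":[0,0,-0.003],"turn":[0,0,0],"hand":1},{"translation":[0,0,-0.003],"turn":[0,0,0],"hand":1},{"translation":[0,0,-0.003],"turn":[0,0,0],"hand":1},{"translation":[0,0,-0.003],"turn":[0,0,0],"hand":1},{"translation":[0,0,-0.003],"turn":[0,0,0],"hand":1},{"translation":[0,0,-0.003],"turn":[0,0,0],"hand":1}]'
python3 -m crank '[{"translation":[0,0,0],"turn":[0,0,0],"hand":1},{"translation":[0,0,0],"turn":[0,0,0],"hand":1},{"translation":[0,0,-0.1],"turn":[0,0,0],"hand":1},{"translation":[0,0,-0.22],"turn":[0,0,0],"hand":1},{"translation":[0,0,-0.35],"turn":[0,0,0],"hand":1},{"translation":[0,0,-0.45],"turn":[0,0,0],"hand":1},{"translation":[0,0,-0.5],"turn":[0,0,0],"hand":1},{"translation":[0,0,-0.5],"turn":[0,0,0],"hand":1}]'
python3 - <<'E'
from h import *;from cell import manip
c=manip.capture("scene");P=cloud(c);m=np.hypot(P[...,0]-.58,P[...,1]+.205)<.06
for lo,hi in((.03,.045),(.115,.135)):
    q=P[m&(P[...,2]>lo)&(P[...,2]<hi)];print(len(q),(q.max(0)+q.min(0))/2,np.ptp(q,0))
cv2.imwrite("pics/end.png",c["image"][:,:,::-1]);print(manip.state()['time'])
E
```

```text
time: 25.1
position: [0.5828, -0.2078, 0.0829]
ee_rot: [-3.142, -0.002, -0.0]
contact_force: [-0.8, -0.1, -0.1]
grip_width: 0.0775
grip_force: 0.0
time: 26.1
position: [0.5832, -0.2079, 0.2334]
ee_rot: [3.141, 0.002, 0.002]
contact_force: [-0.1, -0.4, -0.3]
grip_width: 0.0871
grip_force: 0.0
186 [ 0.5818926  -0.20481795  0.03759739] [0.0554748  0.05571797 0.01478877]
79 [ 0.58139828 -0.20509715  0.12114323] [0.02631559 0.02452713 0.0114945 ]
26.15
```

View pics/end.png

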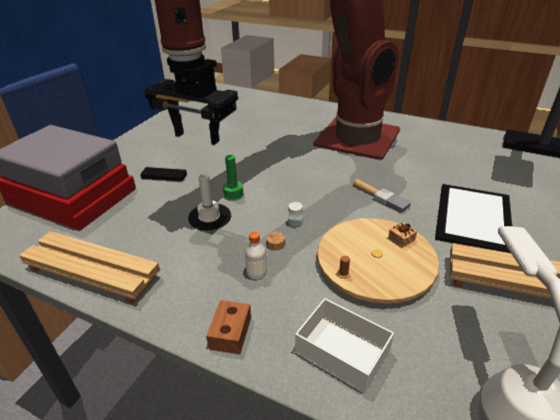

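The lamp stands upright in the middle of its pad at (208,212), within about 2 mm. The gripper is clear, and the jar (295,213), cork disc (275,240) and glue (255,257) are where they were.

```bash
python3 -c "
from cell import manip;print(manip.close_job())"
```

```text
the job is handed in; nothing more can be done
None
```

The job is done and handed in: the lamp followed the coasting beetle for about 7 s (platter speed about 1.1 down to 0.55 rad/s, so about 5 turns a minute by the end), then was set upright within about 2 mm of the pad's middle and released, at about 26 s of the 64 s allowed.

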